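# Seal the finds dry box with its three captive lever bolts

### The arm

A 7-joint arm with a two-finger parallel gripper is mounted at the origin on a cart in front of the work surface, level with it; the furniture and walls round the work are solid. World frame = base frame: x ahead of the robot, y to its left, z up, the work surface at z = 0. Lengths are in mm, angles in rad, forces in N, time in s.
With the tool pointing down it reaches from about 350 to 900 mm from the base axis. Payload 8.1 kg.
Tool frame: the origin (TCP) lies at the very end of the fingers, on their centre line; the grasp point (between the pads) lies env.pinch_z behind it (env.pinch_z is the distance from the TCP to the grasp point, in mm); y points along the fingers, z is the direction in which the jaws open and shut, and the axes are right-handed (so a half turn about y gives the same grasp; the last joint's range is limited). The gripper opens to 85 mm and grips with 20 to 120 N. Pads are 22 mm wide; open, the fingers measure 114 mm over their backs; the gripper's body (76 mm by 85 mm) begins 54 mm behind the grasp point. The pads swing forward as they close: fully open they stand 13 mm farther back than shut.
Start: joints at [-1.289, 0.434, 0.025, 1.573, -0.012, 1.134, -0.075], TCP at [234.636, 579.299, 231.323] pointing down, gripper open.
Joint ranges: [-2.62, 2.62], [-0.44, 2.09], [-1.27, 1.32], [0.08, 2.57], [-1.32, 4.46], [0.12, 2], [-2.74, 2.74]. Speed limits (rad/s): [2.22, 2.22, 3.01, 3.01, 3.14, 3.14, 3.14].

### API

Orientations are given as a rotation vector (axis times angle).
In Python, from rig import status, cams, env gives the robot as it stands. The module is installed in compiled form; this text tells all that it offers.
- The arm moves only by the tool play_rows, never from a script. Its argument "commands" is a list that holds one entry, the list of rows, each a list of 5 numbers: the finger opening in m, from 0 to 0.0854, then the shift along the tool's x, y, z in m, then the turn about the tool's y in rad. A call has 1 to 8 rows; each row shifts and turns the commanded pose from where the row before left it, along the tool's axes as they then stand; what a row does not reach is not made up. A row lasts 1/10 s, in which the tool goes at most 50 mm and 8.59 degrees, less where a joint would pass 70% of its speed; a pose out of reach is approached as far as the arm can. A call is refused whole if a number of a shift passes 0.05 or a number of a turn 0.15, either way. A call with a gripper value outside its range is refused whole. The fingers move at their own pace and stop on an object; the grip force is fixed at half the most. Time passes only in rows, so rows that do not move let the fingers close. It gives the time, the measured TCP pose, the force and the opening at its end, in the units of the state.
- status.state(): the state, without advancing time (a new reading comes with each control period).
- cams.read_camera(name): name is "scene" or "top"; returns a dict with "color" (480x640x3 uint8, red, green, blue), "depth" (480x640 float32, mm along the optical axis (not along the pixel's ray), 0 where there is no reading), "intrinsics" (3x3 intrinsics, pixels), "T" (4x4, takes a point from camera to world coordinates). Camera axes: x right, y up, looking along -z (the intrinsics and any distortion apply to the point x, -y, -z); pixel columns grow to the right and rows downward; lengths in mm; the calibration is good to about 2 mm. A picture is of the moment at which its call begins.
- env.job_done(): hands the job in, once; it reports no verdict.
Trained networks look in a picture, given as the dict that the camera call returned (one of the last four; its "shot" number tells which), for a name from the list of things; names that differ only in an ending like _2 or _b are one class to them, and where a whole thing is asked for, a point or a joint stands for the part that bears it (a point fixed in the world has none). Each returns a list of dicts, best first, with "confidence" (0 to 1); they miss things now and then, are a little off and sometimes report something else, mostly with a low value. They report only what shows in the picture. A call takes as long as a camera call.
- cams.silhouettes(picture, target): "mask" (480x640 bool, what is visible of it) and "bbox" ([centre column, centre row, width, height] in pixels, round what is visible of it).
The state is a dict: "time_s": time; "joints": joint angles; "joint_vel": joint speeds; "joint_torque": joint torques, N m; "position": TCP position; "orientation": TCP orientation; "ft_force": force on the tool from outside, world axes, zero at the start; "wrist_torque": the same for the moment, N m; "opening": finger opening in mm.
Only numpy, scipy, OpenCV 4.12 (cv2) and the standard library are available. Lean on these libraries where they do the work, as an engineer would, in place of code of your own. Each camera call takes 0.05 s, during which the arm holds its last target.

### The job

Seal the dry box: push the levers of the three bolts on its lid round clockwise (seen from above), each until it is tight against its end stop, pressed there with some 15 to 30 N on the lever. Do the middle bolt first, then the right one, then the left one; never wrench or squeeze a bolt with more than 80 N, leave the things around the box where they are, and let go of everything at the end.

Things in the scene. Friction and masses are not known exactly. Their poses are not given: they have to be found in the camera images.
- dry_box: Long low box, fixed to the table: grey plastic tub with a flat aluminium lid 120 mm (its x) by 308 mm (its y); 60 mm high. Origin under its centre on the table; z up. Its lid carries three equal lever bolts in a row along its y axis, 105 mm apart, 18 mm from the middle line towards +x; nothing else rises more than 2 mm over the lid.
- seat_left: Round steel collar, 38 mm wide and 8 mm high, fixed on the lid, of the bolt at the box's +y end (the left one seen from the robot). Origin on the lid's top (z = 60 mm), on the bolt's axis. Its yaw differs a little from the box's, and its bolt's stop is hidden inside it.
- seat_mid: The same collar of the middle bolt.
- seat_right: The same collar of the bolt at the box's -y end (the right one seen from the robot).
- bolt_left_axis (a point): Point on the vertical axis of the left bolt, at half the height of its lever arm, 20 mm above the lid. x axis: outward along the lever arm; z up. The black hub is 29 mm wide and its top is 33.5 mm above the lid.
- bolt_mid_axis (a point): The same point of the middle bolt.
- bolt_right_axis (a point): The same point of the right bolt.
- bolt_left_arm (a point): Point inside the left bolt's black lever arm, on its centre line, 38 mm from the axis, where it is well pushed sideways. The arm is a level bar 11 mm wide (15 mm at its round end), from 12 to 28 mm above the lid; its end is 54 mm from the axis. x axis outward along the arm.
- bolt_mid_arm (a point): The same point of the middle bolt.
- bolt_right_arm (a point): The same point of the right bolt.
- bolt_left (a joint): Turn of the left bolt (rad), growing clockwise seen from above; starts between 0 and 0.35. At 0 the arm points roughly 120 degrees clockwise from the box's x axis (nearly to the right, slightly to the robot); it swings round the robot's side of its axis to the left. The hidden end stop differs from bolt to bolt, somewhere between 1.6 and 2.2 rad, and must be felt.
- bolt_mid (a joint): The same for the middle bolt, with a stop of its own. On every bolt, friction and the seal resist a push at 38 mm from the axis with about 4 N at first, rising to about 7 N near the stop; at the hard stop the force climbs steeply beyond 10 N. A bolt stays where it is left. It counts as tight once pressed with over 10 N at its stop. Pushing or squeezing with more than 80 N damages it.
- bolt_right (a joint): The same for the right bolt, with a stop of its own.
- vial: Bystander: clear sample vial with a white cap, 28 mm wide, 52 mm high, standing behind the box. Origin under its centre.
- loupe: Bystander: black round loupe, 38 mm wide, 20 mm high, in front of the box. Origin under its centre.
- eraser: Bystander: blue and white eraser 20x46x12 mm, in front of the box. Origin under its centre.

How it is judged:
By the outcome, as a careful person would: the job done as asked, in the order asked, and still so for the second after the job is handed in, with the robot touching nothing.
It also fails if it takes over 72 s, if anything falls off the work surface, if the arm or the gripper's body presses on something with over 40 N, if the wrist force passes 120 N, or if a joint passes its speed limit or range.

## Working session

There is one attempt and no reset: what is moved stays moved. The work goes in short steps, Python scripts to look and compute and a tool call to move; the robot and the scene stay as the last step left them, time stands still between calls to the robot, and variables do not carry over. Pictures are saved under pics/ and viewed, and the job is handed in when it is done.

Besides the shell and the picture viewer there is one more tool, called after "Call:" by a JSON object that holds its "op" and its "data". play_rows: Moves the arm, as the interface text tells. Its arguments: {"type":"object","properties":{"commands":{"type":"array","items":{"type":"array","items":{"type":"array","items":{"type":"number"}}}}},"required":["commands"]}

```bash
mkdir -p pics; cat > h.py <<'E'
import numpy as np, cv2
from rig import status, cams, env
def w(p,u,v,d=None):
    K=p["intrinsics"]; 
    if d is None: d=p["depth"][v,u]
    c=np.array([(u-K[0,2])/K[0,0]*d, -(v-K[1,2])/K[1,1]*d, -d,1]); return (p["T"]@c)[:3]
def cloud(p):
    K=p["intrinsics"]; d=p["depth"]; v,u=np.mgrid[:480,:640]
    c=np.stack([(u-K[0,2])/K[0,0]*d,-(v-K[1,2])/K[1,1]*d,-d,np.ones_like(d)],-1)
    return (c@p["T"].T)[...,:3]
def proj(p,X):
    c=np.linalg.inv(p["T"])@np.append(X,1); K=p["intrinsics"]
    return K[0,0]*c[0]/-c[2]+K[0,2], K[1,1]*-c[1]/-c[2]+K[1,2]
E
python3 - <<'E'
from h import *
import pickle
s=status.state(); print(s, env.pinch_z)
from scipy.spatial.transform import Rotation as R
print(R.from_rotvec(s['orientation']).as_matrix().round(3))
for n in ("top","scene"):
    p=cams.read_camera(n); cv2.imwrite(f"pics/{n}0.png",p["color"][...,::-1]); pickle.dump(p,open(n+".pkl","wb"))
    print(p["T"].round(3),p["intrinsics"])
    if n=="top":
        for t in ["dry_box","seat_left","bolt_left","bolt_left_arm","bolt_mid","bolt_right","vial","loupe","eraser"]:
            for r in cams.silhouettes(p,t)[:4]:
                m=r["mask"]&(p["depth"]>0); X=cloud(p)[m]
                print(t,round(r["confidence"],2),np.round(r["bbox"],1),np.median(X,0).round(1), X.min(0).round(), X.max(0).round())
E
```

```text
{'time_s': 0.0, 'joints': array([-1.28863595,  0.43518838,  0.02494948,  1.57411485, -0.01161002,
        1.13400389, -0.07510342]), 'joint_vel': array([-0.00049301, -0.00065184, -0.00065568,  0.00084248, -0.00038605,
       -0.00041107,  0.00084501]), 'joint_torque': array([ 7.19859836e-04, -6.70472932e+01,  1.02547579e+00, -3.16195464e+01,
        1.56028307e-02,  1.26811315e-02, -3.65813662e-05]), 'position': array([234.42935788, 578.81064721, 230.54032355]), 'orientation': array([-1.55119494,  0.30210255, -0.30182048]), 'ft_force': array([ 0.16581298,  0.65828411, -0.17187805]), 'wrist_torque': array([ 0.01080863, -0.02997139, -0.00481081]), 'opening': 85.36829539944999} 18.700000000000003
[[ 0.927 -0.     0.375]
 [-0.375 -0.001  0.927]
 [ 0.    -1.    -0.002]]
[[ 2.00000e-02  9.85000e-01 -1.72000e-01  3.61444e+02]
 [-1.00000e+00  2.20000e-02  1.00000e-02 -1.86474e+02]
 [ 1.40000e-02  1.72000e-01  9.85000e-01  9.21833e+02]
 [ 0.00000e+00  0.00000e+00  0.00000e+00  1.00000e+00]] [[536.27271147   0.         320.63276727]
 [  0.         536.27271147 236.04178969]
 [  0.           0.
[... 791 characters left out ...]
46.7   89. ] [ 533. -176.   58.] [ 587. -124.   97.]
vial 0.24 [357.1 214.9  31.5  41.6] [ 548.6 -248.8   88.7] [ 515. -275.   59.] [ 580. -227.   96.]
loupe 0.83 [358.6 294.2  20.9  19.9] [ 418.1 -260.8   16.5] [ 400. -279.   -1.] [ 437. -242.   23.]
eraser 0.82 [301.6 284.4  24.4  15.9] [ 438.4 -164.4   11.1] [ 426. -186.   -1.] [ 452. -142.   15.]
[[-8.56000e-01  2.57000e-01 -4.50000e-01  1.31443e+02]
 [-5.18000e-01 -4.08000e-01  7.52000e-01  4.32007e+02]
 [ 1.00000e-02  8.76000e-01  4.82000e-01  4.84157e+02]
 [ 0.00000e+00  0.00000e+00  0.00000e+00  1.00000e+00]] [[485.06246415   0.         316.23414567]
 [  0.         485.06246415 245.75742187]
 [  0.           0.           1.        ]]
```

```bash
python3 - <<'E'
import cv2
a=cv2.imread("pics/top0.png")[120:340,190:490]; cv2.imwrite("pics/top0c.png",cv2.resize(a,None,fx=2.6,fy=2.6,interpolation=cv2.INTER_CUBIC))
E
```

```text
(no output)
```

View pics/top0c.png

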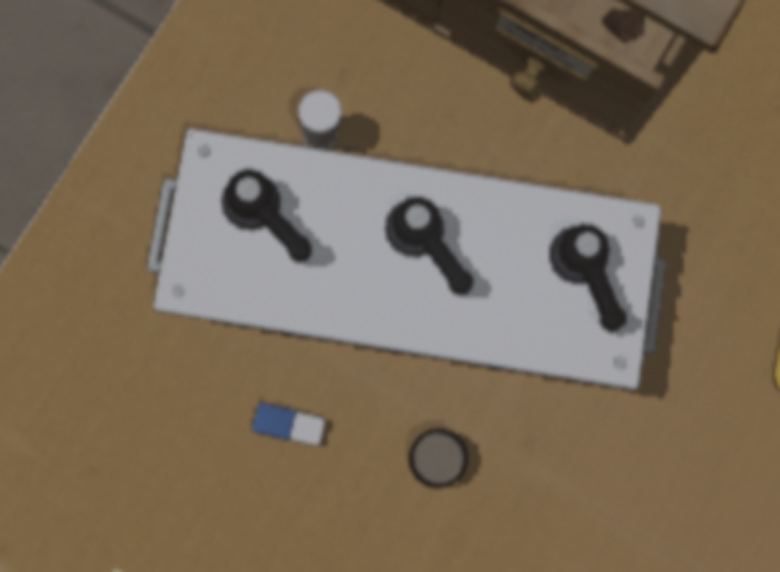

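View pics/scene0.png

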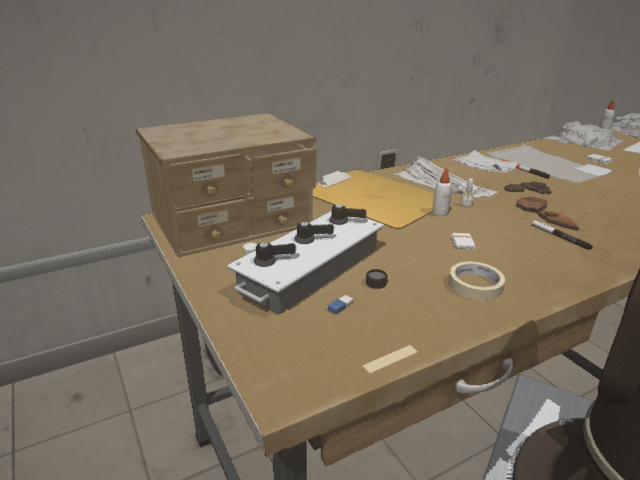

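```bash
python3 - <<'E'
from h import *
import pickle
p=pickle.load(open("top.pkl","rb")); q=pickle.load(open("scene.pkl","rb"))
C=cloud(p); d=p["depth"]>0; col=p["color"].astype(int)
box=(C[...,0]>440)&(C[...,0]<650)&(C[...,1]>-430)&(C[...,1]<-60)&d
lid=box&(abs(C[...,2]-60)<5)&(col.min(-1)>120)
n=cv2.connectedComponents(lid.astype(np.uint8))
mm=lid.astype(np.uint8); r=cv2.minAreaRect(C[lid][:,:2].astype(np.float32)); print("lid rect",r, np.median(C[lid][:,2]))
# hub/lever
hi=box&(C[...,2]>77)&(C[...,2]<105)&(col.max(-1)<200)
k,L,st,ce=cv2.connectedComponentsWithStats(hi.astype(np.uint8))
for i in range(1,k):
    if st[i,4]<100: continue
    X=C[L==i]; print("blob",st[i],X.mean(0).round(1))
    top=X[X[:,2]>91]; arm=X[(X[:,2]>82)&(X[:,2]<91)]
    print(" hub", len(top),top.mean(0).round(1),(0.5*(top.min(0)+top.max(0))).round(1),"z",np.percentile(top[:,2],[50,90]))
    m=((top.min(0)+top.max(0))/2)[:2]
    dd=arm[:,:2]-m; rr=np.hypot(*dd.T); far=dd[rr>22]; 
    u=far.mean(0); print(" arm ang",np.degrees(np.arctan2(u[1],u[0])).round(1),"max r",rr.max().round(1), "z",np.median(arm[rr>22][:,2]))
# cabinet
for nm,D in(("top",C),("scene",cloud(q))):
    b=(D[...,0]>600)&(D[...,0]<1100)&(D[...,1]>-700)&(D[...,1]<0)&(D[...,2]>70)
    X=D[b]; print(nm,len(X),X.min(0),X.max(0)); 
    for y in range(-600,0,40):
        s=X[(X[:,1]>y)&(X[:,1]<y+40)]
        if len(s)>5: print(y,s[:,0].min().round(),s[:,2].max().round())
E
```

```text
lid rect ((554.0894775390625, -239.7529754638672), (307.5699462890625, 143.7466278076172), 81.65373229980469) 59.816497997484134
blob [277 185  33  36 453] [ 562.5 -147.2   88.9]
 hub 125 [ 573.  -137.2   92.6] [ 561.2 -146.3   93.8] z [92.22899466 94.20537198]
 arm ang -124.2 max r 37.9 z 88.59076751629044
blob [341 196  31  38 468] [ 546.4 -249.1   88.5]
 hub 109 [ 559.1 -240.9   92.7] [ 546.3 -248.8   93.5] z [92.4840379  94.56878916]
 arm ang -138.2 max r 38.4 z 88.03302834512749
blob [405 206  26  42 478] [ 529.7 -349.1   88.4]
 hub 117 [ 544.4 -343.6   92.8] [ 537.2 -344.    94.2] z [92.7143586  94.74344881]
 arm ang -153.8 max r 47.3 z 86.99417485945793
top 28865 [ 610.34037243 -507.50179557   70.03980814] [ 847.611916   -126.34997576  210.31297506]
-520 778.0 209.0
-480 711.0 209.0
-440 639.0 209.0
-400 610.0 210.0
-360 613.0 210.0
-320 624.0 210.0
-280 657.0 209.0
-240 719.0 209.0
-200 723.0 209.0
-160 764.0 210.0
scene 15476 [ 610.10109683 -505.95933158   70.00812495] [ 980.99188988 -127.14974914  207.23061763]
-520 779.0 206.0
-480 711.0 206.0
-440 643.0 206.0
-400 610.0 206.0
-360 612.0 206.0
-320 624.0 207.0
-280 657.0 206.0
-240 716.0 207.0
-200 725.0 206.0
-160 765.0 206.0
```

```bash
python3 - <<'E'
from h import *
import pickle
p=pickle.load(open("top.pkl","rb"))
def at(cx,cy,z):
    u,v=cx/2.6+190,cy/2.6+120
    a=w(p,u,v,100.);b=w(p,u,v,1000.); return a+(b-a)*(z-a[2])/(b[2]-a[2])
for n,c,e in (("L",(248,188),(302,252)),("M",(417,216),(461,286)),("R",(587,244),(613,322))):
    A=at(*c,93.5);E=at(*e,88); d=(E-A)[:2]; print(n,A.round(1),E.round(1),np.hypot(*d).round(1),np.degrees(np.arctan2(d[1],d[0])).round(1))
for c in ((187,127),(660,205),(638,388),(155,309)): print(at(*c,60).round(1))
E
```

```text
L [ 575.2 -137.8   93.5] [ 537.2 -171.6   88. ] 50.9 -138.3
M [ 560.  -241.3   93.5] [ 518.2 -268.9   88. ] 50.1 -146.5
R [ 544.9 -345.1   93.5] [ 498.  -361.4   88. ] 49.6 -160.8
[623.1 -95.5  60. ]
[ 578.8 -398.4   60. ]
[ 461.3 -382.3   60. ]
[504.5 -80.1  60. ]
```

Call:
{"op": "play_rows", "data": {"commands": [[[0,0.03,0,-0.034,0],[0,0.03,0,-0.034,0],[0,0.03,0,-0.034,0],[0,0.03,0,-0.034,0],[0,0.03,0,-0.034,0],[0,0.03,0,-0.034,0],[0,0.03,0,-0.034,0],[0,0.03,0,-0.034,0]]]}}

```text
time_s: 1.35
position: [355.3, 235.3, 231.6]
orientation: [-1.549, 0.302, -0.302]
ft_force: [0.9, 0.7, 0.7]
opening: 0.1
```

Call:
{"op": "play_rows", "data": {"commands": [[[0,0.03,0,-0.034,0],[0,0.03,0,-0.034,0],[0,0.03,0,-0.034,0],[0,0.03,0,-0.034,0],[0,0.03,0,-0.034,0],[0,0.03,0,-0.034,0],[0,0.03,0,-0.034,0],[0,0.03,0,-0.034,0]]]}}

```text
time_s: 2.15
position: [475.7, -106.9, 231.7]
orientation: [-1.549, 0.301, -0.302]
ft_force: [0.5, 1.0, 0.1]
opening: 0.2
```

```bash
cat >> h.py <<'E'
from scipy.spatial.transform import Rotation as R
AX={"L":(574.5,-137.8),"M":(559.8,-241.5),"R":(544.9,-345.0)}
def pose():
    s=status.state(); M=R.from_rotvec(s["orientation"]).as_matrix()
    return s,M
def rep(n=None):
    s,M=pose(); f=s["ft_force"]
    print("t",round(s["time_s"],2),"pos",s["position"].round(1),"yaw",np.degrees(np.arctan2(M[1,0],M[0,0])).round(1),"tilt",M[2].round(3),"f",f.round(1),"f_tool",(M.T@f).round(1),"op",round(s["opening"],1), "j",s["joints"].round(2))
    if n:
        c=M.T@(np.append(AX[n],80)-s["position"]); print("axis in tool",c.round(1))
def goto(xy,z,yaw):
    s,M=pose(); e=M.T@(np.append(xy,z)-s["position"]); y=np.arctan2(M[1,0],M[0,0])
    print("shift tool mm",e.round(1),"turn",round(float(y-np.radians(yaw)),3))
E
python3 - <<'E'
from h import *
rep("M"); goto((543.8,-286.3),72.5,-56.5)
E
```

```text
t 2.15 pos [ 475.7 -106.9  231.7] yaw -22.0 tilt [ 0.001 -1.     0.001] f [0.5 1.  0.1] f_tool [ 0.1 -0.1  1.1] op 0.2 j [-0.3   0.21  0.5   1.93 -0.12  1.03  1.44]
axis in tool [128.3 151.7 -93.3]
shift tool mm [ 130.2  159.2 -140.9] turn 0.602
```

Call:
{"op": "play_rows", "data": {"commands": [[[0,0.0325,0,-0.035,0],[0,0.0325,0,-0.035,0],[0,0.0325,0,-0.035,0],[0,0.0325,0,-0.035,0.12],[0,0,0,0,0.12],[0,0,0,0,0.12],[0,0,0,0,0.12],[0,0,0,0,0.12]]]}}

```text
time_s: 2.95
position: [543.2, -283.8, 231.2]
orientation: [-1.429, 0.772, -0.772]
ft_force: [1.0, 0.3, -0.3]
opening: -0.3
```

```bash
python3 - <<'E'
from h import *
rep("M"); goto((543.8,-286.3),72.5,-56.5)
E
```

```text
t 2.95 pos [ 543.2 -283.8  231.2] yaw -56.7 tilt [-0. -1.  0.] f [ 1.   0.3 -0.3] f_tool [0.3 0.3 1. ] op -0.3 j [-0.07  0.47  0.7   1.64 -0.33  1.15  1.29]
axis in tool [-26.2 151.2  37.1]
shift tool mm [  2.4 158.7  -0.9] turn -0.004
```

Call:
{"op": "play_rows", "data": {"commands": [[[0,0.001,0.04,0,0],[0,0.001,0.04,0,0],[0,0,0.04,0,0],[0,0,0.025,0,0],[0,0,0.012,0,0],[0,0,0,0,0]]]}}

```text
time_s: 3.55
position: [543.7, -284.9, 73.1]
orientation: [-1.431, 0.77, -0.766]
ft_force: [-0.5, -0.1, 0.7]
opening: 0.1
```

```bash
python3 - <<'E'
from h import *
rep("M")
p=cams.read_camera("top"); cv2.imwrite("pics/t1.png",cv2.resize(p["color"][120:340,190:490,::-1],None,fx=2.6,fy=2.6))
p=cams.read_camera("scene"); cv2.imwrite("pics/s1.png",cv2.resize(p["color"][150:330,200:440,::-1],None,fx=3.2,fy=3.2))
E
```

```text
t 3.55 pos [ 543.7 -284.9   73.1] yaw -56.4 tilt [-0.002 -1.    -0.001] f [-0.5 -0.1  0.7] f_tool [-0.2 -0.7 -0.5] op 0.1 j [ 0.01  0.64  0.59  1.8  -0.46  0.84  1.4 ]
axis in tool [-27.3  -6.8  37.4]
```

View pics/s1.png

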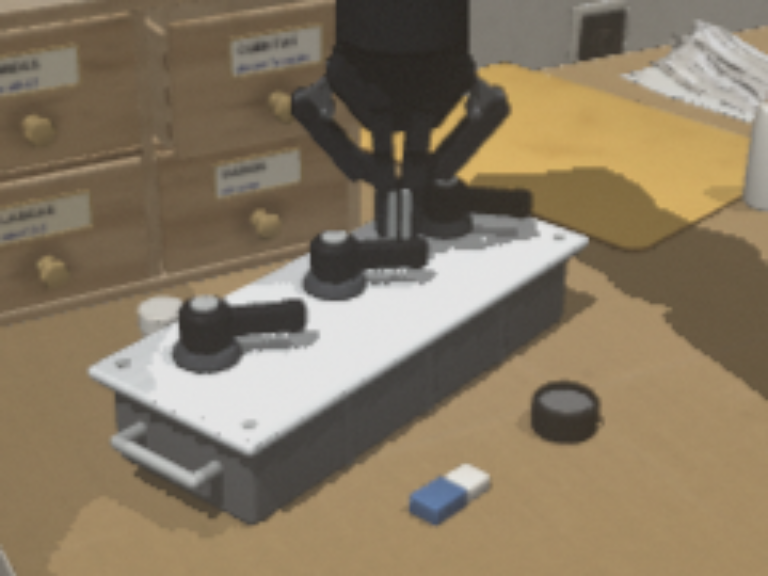

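View pics/t1.png

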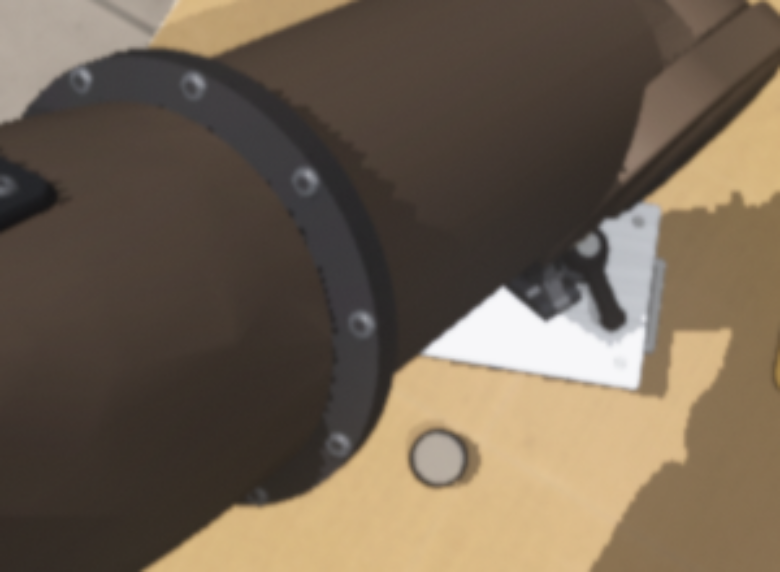

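Call:
{"op": "play_rows", "data": {"commands": [[[0,-0.004,0,0,0],[0,-0.004,0,0,0],[0,-0.004,0,0,0],[0,0,0,0,0]]]}}

```text
time_s: 4.05
position: [538.3, -275.6, 75.3]
orientation: [-1.431, 0.766, -0.77]
ft_force: [1.5, -3.4, 1.1]
opening: -0.2
```

```bash
python3 - <<'E'
from h import *
rep("M")
E
```

```text
t 4.05 pos [ 538.3 -275.6   75.3] yaw -56.4 tilt [ 0.002 -1.     0.001] f [ 1.5 -3.4  1.1] f_tool [ 3.7 -1.1 -0.7] op -0.2 j [-0.01  0.63  0.59  1.82 -0.46  0.83  1.4 ]
axis in tool [-16.5  -4.7  36.8]
```

Call:
{"op": "play_rows", "data": {"commands": [[[0,-0.0038,0.001,-0.0015,0.1],[0,-0.0038,0,-0.0015,0.1],[0,-0.0038,0,-0.0015,0.1],[0,-0.0038,0,-0.0015,0.1],[0,-0.0038,0,-0.0015,0.1],[0,-0.0038,0,-0.0015,0.1],[0,-0.0038,0,-0.0015,0.1],[0,-0.0038,0,-0.0015,0.1]]]}}

```text
time_s: 4.85
position: [520.6, -250.6, 74.4]
orientation: [-1.097, 1.365, -1.372]
ft_force: [3.1, -4.5, 3.1]
opening: -0.0
```

```bash
python3 - <<'E'
from h import *
rep("M")
E
```

```text
t 4.85 pos [ 520.6 -250.6   74.4] yaw -102.5 tilt [ 0.002 -1.     0.004] f [ 3.1 -4.5  3.1] f_tool [ 3.8 -3.1  4. ] op -0.0 j [-0.19  0.66  0.82  1.91 -0.64  0.85  0.75]
axis in tool [-17.4  -5.5  36.3]
```

Call:
{"op": "play_rows", "data": {"commands": [[[0,-0.0038,0,-0.0015,0.1],[0,-0.0038,0,-0.0015,0.1],[0,-0.0038,0,-0.0015,0.1],[0,-0.0038,0,-0.0015,0.1],[0,0,0,0,0]]]}}

```text
time_s: 5.35
position: [519.8, -233.8, 73.9]
orientation: [-0.851, 1.646, -1.65]
ft_force: [0.9, -4.6, 1.0]
opening: 0.1
```

```bash
python3 - <<'E'
from h import *
rep("M")
E
```

```text
t 5.35 pos [ 519.8 -233.8   73.9] yaw -125.4 tilt [ 0.001 -1.     0.002] f [ 0.9 -4.6  1. ] f_tool [ 3.2 -1.   3.4] op 0.1 j [-0.28  0.7   0.93  1.93 -0.72  0.89  0.41]
axis in tool [-16.8  -6.1  37.1]
```

Call:
{"op": "play_rows", "data": {"commands": [[[0,-0.0019,0,-0.0008,0.05],[0,-0.0019,0,-0.0008,0.05],[0,0,0,0,0]]]}}

```text
time_s: 5.65
position: [520.5, -230.2, 73.8]
orientation: [-0.78, 1.712, -1.716]
ft_force: [0.9, -4.1, 2.3]
opening: 0.1
```

Call:
{"op": "play_rows", "data": {"commands": [[[0,-0.0019,0,-0.0008,0.05],[0,0,0,0,0]]]}}

```text
time_s: 5.85
position: [521.0, -228.3, 73.8]
orientation: [-0.743, 1.745, -1.749]
ft_force: [0.4, -4.4, 2.9]
opening: -0.2
```

```bash
python3 - <<'E'
from h import *
rep("M")
E
```

```text
t 5.85 pos [ 521.  -228.3   73.8] yaw -133.9 tilt [ 0.001 -1.     0.002] f [ 0.4 -4.4  2.9] f_tool [ 2.9 -2.9  3.3] op -0.2 j [-0.31  0.72  0.97  1.93 -0.76  0.91  0.28]
axis in tool [-17.4  -6.1  37.2]
```

Call:
{"op": "play_rows", "data": {"commands": [[[0,-0.002,0,-0.0008,0.05],[0,-0.002,0,-0.0008,0.05],[0,0,0,0,0]]]}}

```text
time_s: 6.15
position: [520.6, -226.9, 73.9]
orientation: [-0.668, 1.811, -1.82]
ft_force: [-6.2, -11.9, 2.3]
opening: 0.2
```

Call:
{"op": "play_rows", "data": {"commands": [[[0,-0.002,0,-0.0008,0.05],[0,0,0,0,0]]]}}

```text
time_s: 6.35
position: [520.2, -226.4, 73.9]
orientation: [-0.628, 1.843, -1.855]
ft_force: [-9.5, -15.3, 2.5]
opening: 0.2
```

```bash
python3 - <<'E'
from h import *
rep("M")
p=cams.read_camera("scene"); cv2.imwrite("pics/s2.png",cv2.resize(p["color"][150:330,200:440,::-1],None,fx=3.2,fy=3.2))
E
```

```text
t 6.35 pos [ 520.2 -226.4   73.9] yaw -142.7 tilt [ 0.007 -1.     0.004] f [ -9.5 -15.3   2.5] f_tool [16.8 -2.4  6.4] op 0.2 j [-0.34  0.74  1.02  1.94 -0.78  0.93  0.15]
axis in tool [-22.3  -6.1  36. ]
```

View pics/s2.png

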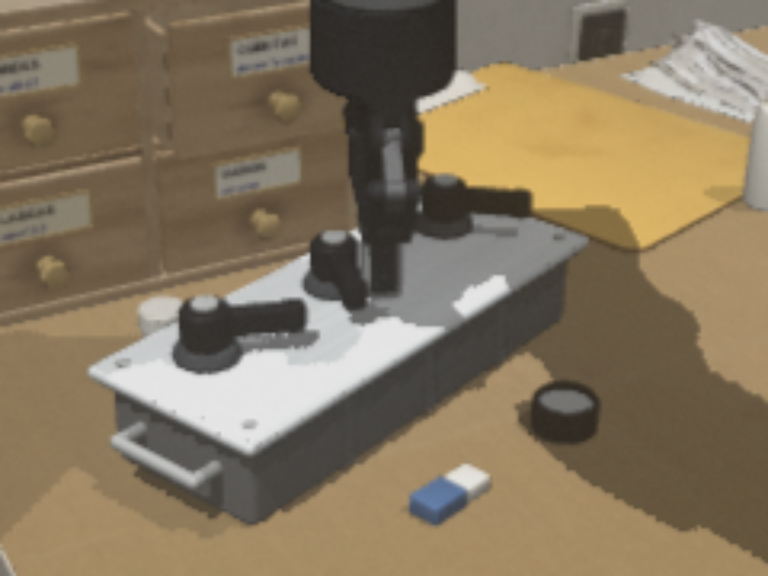

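Call:
{"op": "play_rows", "data": {"commands": [[[0,-0.001,0,0,-0.06],[0,-0.001,0,0,-0.04],[0,0,0,0,0]]]}}

```text
time_s: 6.7
position: [521.4, -226.8, 74.1]
orientation: [-0.71, 1.776, -1.791]
ft_force: [-10.7, -21.7, 0.2]
opening: -0.3
```

```bash
python3 - <<'E'
from h import *
rep("M")
E
```

```text
t 6.7 pos [ 521.4 -226.8   74.1] yaw -136.9 tilt [ 0.008 -1.     0.005] f [-10.7 -21.7   0.2] f_tool [22.6  0.1  8.5] op -0.3 j [-0.33  0.73  0.99  1.93 -0.76  0.91  0.23]
axis in tool [-17.9  -5.9  37. ]
```

Call:
{"op": "play_rows", "data": {"commands": [[[0,0.005,0,0,0],[0,0.008,0,0,0],[0,0.007,-0.01,0,0],[0,0,-0.03,0,0],[0,0,-0.015,0,-0.12],[0,0,0,0,-0.14],[0,0,0,0,-0.14],[0,0,0,0,-0.14]]]}}

```text
time_s: 7.5
position: [510.4, -233.0, 129.0]
orientation: [-1.07, 1.404, -1.403]
ft_force: [-0.7, -0.7, -0.5]
opening: -0.2
```

Call:
{"op": "play_rows", "data": {"commands": [[[0,0,0,0,-0.14],[0,0,0,0,-0.14],[0,0,0,0,-0.14],[0,0,0,0,-0.14],[0,0,0,0,-0.05],[0,0,0,0,0]]]}}

```text
time_s: 8.1
position: [510.3, -233.4, 129.0]
orientation: [-1.349, 0.958, -0.957]
ft_force: [0.0, -0.1, 0.1]
opening: -0.2
```

```bash
python3 - <<'E'
from h import *
rep("R"); goto((518.3,-384.4),73.5,-70.8)
E
```

```text
t 8.1 pos [ 510.3 -233.4  129. ] yaw -70.7 tilt [-0.001 -1.     0.001] f [ 0.  -0.1  0.1] f_tool [ 0.1 -0.1  0. ] op -0.2 j [-0.18  0.52  0.74  1.89 -0.45  0.9   1.12]
axis in tool [116.8  48.9  -4.3]
shift tool mm [145.2  55.3 -42.4] turn 0.002
```

Call:
{"op": "play_rows", "data": {"commands": [[[0,0.036,0,-0.0105,0],[0,0.036,0,-0.0105,0],[0,0.036,0,-0.0105,0],[0,0.037,0,-0.0105,0],[0,0,0.025,0,0],[0,0,0.022,0,0],[0,0,0.008,0,0],[0,0,0,0,0]]]}}

```text
time_s: 8.9
position: [518.2, -383.5, 72.4]
orientation: [-1.349, 0.961, -0.957]
ft_force: [-0.2, 0.2, 0.4]
opening: 0.4
```

```bash
python3 - <<'E'
from h import *
rep("R")
p=cams.read_camera("scene"); cv2.imwrite("pics/s3.png",cv2.resize(p["color"][150:330,200:440,::-1],None,fx=3.2,fy=3.2))
E
```

```text
t 8.9 pos [ 518.2 -383.5   72.4] yaw -70.8 tilt [-0.002 -1.    -0.001] f [-0.2  0.2  0.4] f_tool [-0.3 -0.4 -0.2] op 0.4 j [ 0.14  0.71  0.66  1.72 -0.53  0.91  1.36]
axis in tool [-27.5  -7.6  37.9]
```

View pics/s3.png

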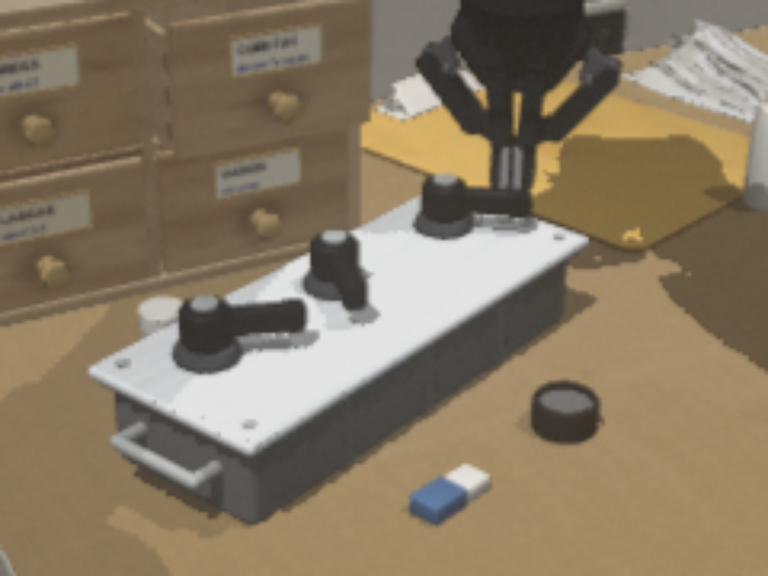

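Call:
{"op": "play_rows", "data": {"commands": [[[0,-0.004,0,0,0],[0,-0.004,0,0,0],[0,-0.004,0,0,0],[0,0,0,0,0]]]}}

```text
time_s: 9.35
position: [515.0, -373.3, 74.2]
orientation: [-1.35, 0.957, -0.96]
ft_force: [-0.1, -2.1, 1.4]
opening: -0.0
```

```bash
python3 - <<'E'
from h import *
rep("R")
E
```

```text
t 9.35 pos [ 515.  -373.3   74.2] yaw -70.7 tilt [ 0.001 -1.     0.001] f [-0.1 -2.1  1.4] f_tool [ 2.  -1.4 -0.8] op -0.0 j [ 0.12  0.69  0.67  1.75 -0.53  0.89  1.35]
axis in tool [-16.8  -5.8  37.5]
```

Call:
{"op": "play_rows", "data": {"commands": [[[0,-0.0038,0.001,-0.0015,0.1],[0,-0.0038,0,-0.0015,0.1],[0,-0.0038,0,-0.0015,0.1],[0,-0.0038,0,-0.0015,0.1],[0,-0.0038,0,-0.0015,0.1],[0,-0.0038,0,-0.0015,0.1],[0,-0.0038,0,-0.0015,0.1],[0,-0.0038,0,-0.0015,0.1]]]}}

```text
time_s: 10.15
position: [503.9, -344.6, 73.3]
orientation: [-0.949, 1.543, -1.548]
ft_force: [0.5, -5.1, 3.3]
opening: -0.1
```

Call:
{"op": "play_rows", "data": {"commands": [[[0,-0.0038,0,-0.0015,0.1],[0,-0.0038,0,-0.0015,0.1],[0,-0.0038,0,-0.0015,0.1],[0,0,0,0,0]]]}}

```text
time_s: 10.55
position: [506.0, -331.6, 72.7]
orientation: [-0.744, 1.746, -1.748]
ft_force: [0.6, -1.9, -0.1]
opening: 0.1
```

```bash
python3 - <<'E'
from h import *
rep("R")
E
```

```text
t 10.55 pos [ 506.  -331.6   72.7] yaw -133.9 tilt [ 0.001 -1.     0.001] f [ 0.6 -1.9 -0.1] f_tool [1.  0.1 1.8] op 0.1 j [-0.11  0.77  0.97  1.84 -0.77  0.96  0.44]
axis in tool [-17.3  -7.2  37.3]
```

Call:
{"op": "play_rows", "data": {"commands": [[[0,-0.0024,0,-0.0008,0.05],[0,-0.0019,0,-0.0008,0.05],[0,0,0,0,0]]]}}

```text
time_s: 10.85
position: [507.5, -327.7, 72.6]
orientation: [-0.669, 1.81, -1.811]
ft_force: [-1.3, -3.0, 2.3]
opening: 0.0
```

Call:
{"op": "play_rows", "data": {"commands": [[[0,-0.002,0,-0.0008,0.05],[0,0,0,0,0]]]}}

```text
time_s: 11.05
position: [508.4, -325.8, 72.5]
orientation: [-0.63, 1.842, -1.843]
ft_force: [-1.1, -4.1, 2.4]
opening: -0.5
```

Call:
{"op": "play_rows", "data": {"commands": [[[0,-0.002,0,-0.0008,0.05],[0,0,0,0,0]]]}}

```text
time_s: 11.25
position: [509.5, -323.7, 72.4]
orientation: [-0.589, 1.874, -1.874]
ft_force: [-1.4, -3.7, 2.7]
opening: 0.0
```

```bash
python3 - <<'E'
from h import *
rep("R")
E
```

```text
t 11.25 pos [ 509.5 -323.7   72.4] yaw -145.1 tilt [ 0. -1.  0.] f [-1.4 -3.7  2.7] f_tool [ 3.3 -2.7  2.2] op 0.0 j [-0.15  0.79  1.02  1.85 -0.81  0.99  0.26]
axis in tool [-16.9  -7.6  37.7]
```

Call:
{"op": "play_rows", "data": {"commands": [[[0,-0.002,0,-0.0008,0.05],[0,0,0,0,0]]]}}

```text
time_s: 11.45
position: [510.6, -321.8, 72.3]
orientation: [-0.547, 1.905, -1.905]
ft_force: [-2.2, -3.7, 3.4]
opening: 0.0
```

Call:
{"op": "play_rows", "data": {"commands": [[[0,-0.002,0,-0.0008,0.05],[0,0,0,0,0]]]}}

```text
time_s: 11.65
position: [511.9, -320.0, 72.3]
orientation: [-0.504, 1.936, -1.936]
ft_force: [-3.3, -2.9, 2.4]
opening: 0.5
```

Call:
{"op": "play_rows", "data": {"commands": [[[0,-0.002,0,-0.0008,0.05],[0,0,0,0,0]]]}}

```text
time_s: 11.85
position: [513.3, -318.2, 72.2]
orientation: [-0.46, 1.967, -1.966]
ft_force: [-2.4, -3.4, 2.9]
opening: -0.4
```

```bash
python3 - <<'E'
from h import *
rep("R")
E
```

```text
t 11.85 pos [ 513.3 -318.2   72.2] yaw -153.7 tilt [ 0. -1. -0.] f [-2.4 -3.4  2.9] f_tool [ 3.7 -2.9  1.9] op -0.4 j [-0.17  0.81  1.05  1.85 -0.84  1.01  0.13]
axis in tool [-16.5  -7.8  38. ]
```

Call:
{"op": "play_rows", "data": {"commands": [[[0,-0.002,-0.001,-0.0008,0.05],[0,0,0,0,0]]]}}

```text
time_s: 12.05
position: [514.6, -316.4, 72.9]
orientation: [-0.415, 1.997, -1.996]
ft_force: [-2.8, -2.7, -0.8]
opening: -0.4
```

Call:
{"op": "play_rows", "data": {"commands": [[[0,-0.002,0,-0.0008,0.05],[0,0,0,0,0]]]}}

```text
time_s: 12.25
position: [516.1, -314.8, 72.9]
orientation: [-0.369, 2.027, -2.025]
ft_force: [-2.4, -3.0, -0.5]
opening: -0.2
```

Call:
{"op": "play_rows", "data": {"commands": [[[0,-0.002,0,-0.0008,0.05],[0,0,0,0,0]]]}}

```text
time_s: 12.45
position: [517.7, -313.4, 72.9]
orientation: [-0.321, 2.056, -2.054]
ft_force: [-3.2, -3.0, -1.4]
opening: 0.1
```

```bash
python3 - <<'E'
from h import *
rep("R")
E
```

```text
t 12.45 pos [ 517.7 -313.4   72.9] yaw -162.3 tilt [ 0.001 -1.    -0.001] f [-3.2 -3.  -1.4] f_tool [3.9 1.4 1.9] op 0.1 j [-0.2   0.84  1.09  1.84 -0.87  1.04 -0.01]
axis in tool [-16.3  -7.1  38.4]
```

Call:
{"op": "play_rows", "data": {"commands": [[[0,-0.002,0,-0.0008,0.05],[0,0,0,0,0]]]}}

```text
time_s: 12.65
position: [519.4, -312.0, 73.0]
orientation: [-0.272, 2.084, -2.083]
ft_force: [-3.5, -2.3, -0.8]
opening: -0.2
```

Call:
{"op": "play_rows", "data": {"commands": [[[0,-0.002,0,-0.0008,0.05],[0,0,0,0,0]]]}}

```text
time_s: 12.85
position: [521.1, -310.7, 72.9]
orientation: [-0.223, 2.112, -2.111]
ft_force: [-3.8, -1.8, -1.1]
opening: -0.2
```

Call:
{"op": "play_rows", "data": {"commands": [[[0,-0.002,0,-0.0008,0.05],[0,0,0,0,0]]]}}

```text
time_s: 13.05
position: [521.0, -310.2, 72.9]
orientation: [-0.173, 2.141, -2.14]
ft_force: [-9.5, -2.7, -0.5]
opening: 0.3
```

```bash
python3 - <<'E'
from h import *
rep("R")
p=cams.read_camera("scene"); cv2.imwrite("pics/s4.png",cv2.resize(p["color"][150:330,200:440,::-1],None,fx=3.2,fy=3.2))
E
```

```text
t 13.05 pos [ 521.  -310.2   72.9] yaw -171.0 tilt [ 0.003 -1.    -0.001] f [-9.5 -2.7 -0.5] f_tool [9.8 0.6 1.2] op 0.3 j [-0.22  0.86  1.12  1.84 -0.9   1.06 -0.14]
axis in tool [-18.1  -7.2  38.1]
```

View pics/s4.png

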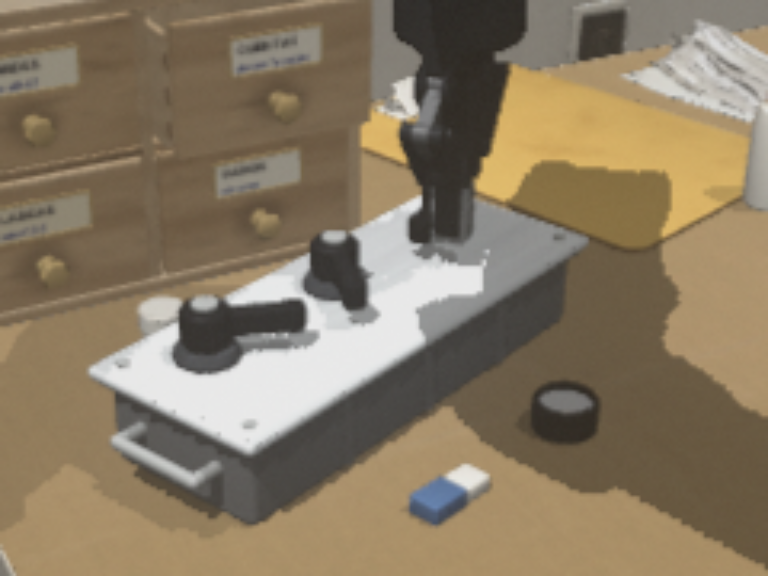

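Call:
{"op": "play_rows", "data": {"commands": [[[0,-0.002,0,0,-0.03],[0,-0.002,0,0,0],[0,0,0,0,0]]]}}

```text
time_s: 13.4
position: [521.7, -310.3, 72.8]
orientation: [-0.207, 2.128, -2.126]
ft_force: [-19.1, -4.5, 3.3]
opening: -0.1
```

```bash
python3 - <<'E'
from h import *
rep("R")
E
```

```text
t 13.4 pos [ 521.7 -310.3   72.8] yaw -169.3 tilt [ 0.007 -1.    -0.002] f [-19.1  -4.5   3.3] f_tool [19.6 -3.2  0.9] op -0.1 j [-0.22  0.86  1.12  1.83 -0.89  1.06 -0.12]
axis in tool [-16.3  -7.4  38.4]
```

Call:
{"op": "play_rows", "data": {"commands": [[[0,-0.0007,0,0,0],[0,0,0,0,0]]]}}

```text
time_s: 13.6
position: [521.7, -310.4, 72.8]
orientation: [-0.207, 2.129, -2.126]
ft_force: [-21.5, -4.5, 3.3]
opening: -0.2
```

Call:
{"op": "play_rows", "data": {"commands": [[[0,0.006,0,0,0],[0,0.008,0,0,0],[0,0.006,-0.01,0,0],[0,0,-0.03,0,0],[0,0,-0.015,0,-0.12],[0,0,0,0,-0.14],[0,0,0,0,-0.14],[0,0,0,0,-0.14]]]}}

```text
time_s: 14.4
position: [509.0, -312.4, 129.4]
orientation: [-0.688, 1.792, -1.793]
ft_force: [-0.2, -0.3, 1.0]
opening: 0.3
```

Call:
{"op": "play_rows", "data": {"commands": [[[0,0,0,0,-0.14],[0,0,0,0,-0.14],[0,0,0,0,-0.14],[0,0,0,0,-0.14],[0,0,0,0,-0.14],[0,0,0,0,-0.14],[0,0,0,0,-0.14],[0,0,0,0,-0.14]]]}}

```text
time_s: 15.2
position: [508.9, -312.6, 129.4]
orientation: [-1.329, 0.996, -0.999]
ft_force: [-0.8, 0.4, 0.1]
opening: -0.1
```

```bash
python3 - <<'E'
from h import *
rep("R"); goto((565,-184.4),73.5,-48.3)
E
```

```text
t 15.2 pos [ 508.9 -312.6  129.4] yaw -73.8 tilt [ 0.001 -1.     0.002] f [-0.8  0.4  0.1] f_tool [-0.6 -0.1 -0.7] op -0.1 j [-0.04  0.58  0.75  1.81 -0.48  0.95  1.2 ]
axis in tool [41.2 49.5 25.4]
shift tool mm [-107.4   56.    89.7] turn -0.444
```

Call:
{"op": "play_rows", "data": {"commands": [[[0,-0.0268,0,0.0224,0],[0,-0.0268,0,0.0224,0],[0,-0.0268,0,0.0224,0],[0,-0.0268,0,0.0224,0],[0,0,0,0,-0.111],[0,0,0,0,-0.111],[0,0,0,0,-0.111],[0,0,0,0,-0.111]]]}}

```text
time_s: 16.0
position: [565.9, -184.8, 129.4]
orientation: [-1.468, 0.658, -0.661]
ft_force: [0.1, -0.6, -0.8]
opening: 0.2
```

Call:
{"op": "play_rows", "data": {"commands": [[[0,0,0,0,0]]]}}

```text
time_s: 16.1
position: [565.8, -185.1, 129.4]
orientation: [-1.466, 0.661, -0.663]
ft_force: [-0.2, 0.2, 0.1]
opening: -0.2
```

```bash
python3 - <<'E'
from h import *
rep("L"); goto((565,-184.4),73.5,-48.3)
p=cams.read_camera("scene"); cv2.imwrite("pics/s5.png",cv2.resize(p["color"][150:330,200:440,::-1],None,fx=3.2,fy=3.2))
E
```

```text
t 16.1 pos [ 565.8 -185.1  129.4] yaw -48.6 tilt [ 0.001 -1.     0.002] f [-0.2  0.2  0.1] f_tool [-0.3 -0.1 -0. ] op -0.2 j [-0.21  0.55  0.64  1.81 -0.4   0.92  1.33]
axis in tool [-29.7  49.5  37.8]
shift tool mm [-1.1 55.9 -0.2] turn -0.005
```

View pics/s5.png

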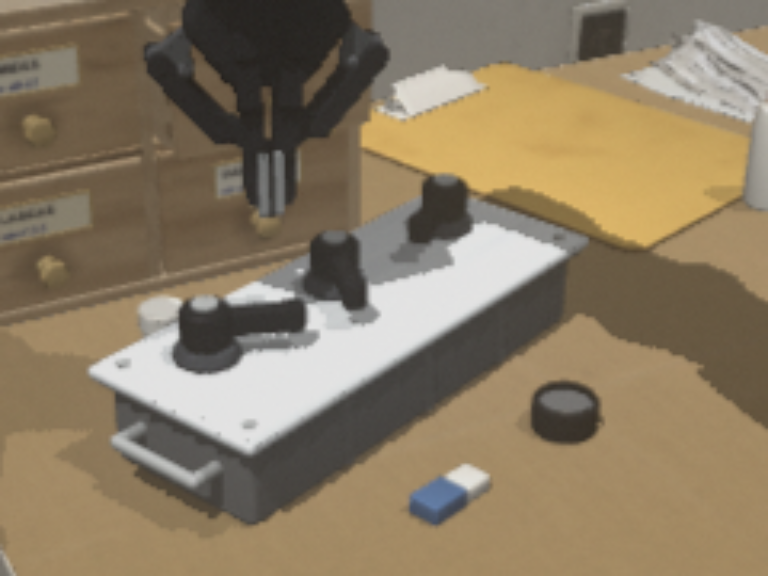

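Call:
{"op": "play_rows", "data": {"commands": [[[0,0,0.025,0,0],[0,0,0.022,0,0],[0,0,0.008,0,0],[0,0,0,0,0],[0,-0.004,0,0,0],[0,-0.004,0,0,0],[0,-0.0045,0,0,0],[0,0,0,0,0]]]}}

```text
time_s: 16.95
position: [557.4, -175.9, 74.2]
orientation: [-1.467, 0.663, -0.666]
ft_force: [1.1, -1.3, 1.3]
opening: 0.1
```

```bash
python3 - <<'E'
from h import *
rep("L")
E
```

```text
t 16.95 pos [ 557.4 -175.9   74.2] yaw -48.8 tilt [ 0.002 -1.     0.001] f [ 1.1 -1.3  1.3] f_tool [ 1.7 -1.3 -0. ] op 0.1 j [-0.19  0.6   0.59  1.88 -0.46  0.8   1.37]
axis in tool [-17.3  -5.8  38. ]
```

Call:
{"op": "play_rows", "data": {"commands": [[[0,-0.0043,0.001,-0.0015,0.1],[0,-0.0038,0,-0.0015,0.1],[0,-0.0038,0,-0.0015,0.1],[0,-0.0038,0,-0.0015,0.1],[0,-0.0038,0,-0.0015,0.1],[0,-0.0038,0,-0.0015,0.1],[0,-0.0038,0,-0.0015,0.1],[0,-0.0038,0,-0.0015,0.1]]]}}

```text
time_s: 17.75
position: [536.0, -153.1, 73.3]
orientation: [-1.167, 1.269, -1.274]
ft_force: [0.5, -4.0, 4.0]
opening: 0.3
```

Call:
{"op": "play_rows", "data": {"commands": [[[0,-0.0038,0,-0.0015,0.1],[0,-0.0038,0,-0.0015,0.1],[0,-0.0038,0,-0.0015,0.1],[0,0,0,0,0]]]}}

```text
time_s: 18.15
position: [533.0, -140.2, 72.7]
orientation: [-1.004, 1.484, -1.486]
ft_force: [0.5, -2.3, 2.2]
opening: -0.1
```

```bash
python3 - <<'E'
from h import *
rep("L")
E
```

```text
t 18.15 pos [ 533.  -140.2   72.7] yaw -111.9 tilt [ 0.001 -1.     0.001] f [ 0.5 -2.3  2.2] f_tool [ 2.  -2.2  1.4] op -0.1 j [-0.45  0.66  0.91  1.97 -0.7   0.85  0.47]
axis in tool [-17.6  -7.3  37.6]
```

Call:
{"op": "play_rows", "data": {"commands": [[[0,-0.0024,-0.001,-0.0008,0.05],[0,-0.002,0,-0.0008,0.05],[0,0,0,0,0]]]}}

```text
time_s: 18.45
position: [533.0, -135.6, 73.3]
orientation: [-0.944, 1.552, -1.553]
ft_force: [0.2, -3.8, 0.4]
opening: 0.4
```

Call:
{"op": "play_rows", "data": {"commands": [[[0,-0.002,0,-0.0008,0.05],[0,0,0,0,0]]]}}

```text
time_s: 18.65
position: [533.1, -133.5, 73.3]
orientation: [-0.911, 1.587, -1.587]
ft_force: [-0.3, -4.4, 0.2]
opening: 0.5
```

Call:
{"op": "play_rows", "data": {"commands": [[[0,-0.002,0,-0.0008,0.05],[0,0,0,0,0]]]}}

```text
time_s: 18.85
position: [533.4, -131.3, 73.3]
orientation: [-0.878, 1.621, -1.621]
ft_force: [0.7, -3.6, 0.3]
opening: -0.1
```

Call:
{"op": "play_rows", "data": {"commands": [[[0,-0.002,0,-0.0008,0.05],[0,0,0,0,0]]]}}

```text
time_s: 19.05
position: [533.8, -129.1, 73.3]
orientation: [-0.844, 1.655, -1.655]
ft_force: [-0.9, -3.5, 0.2]
opening: 0.0
```

```bash
python3 - <<'E'
from h import *
rep("L")
E
```

```text
t 19.05 pos [ 533.8 -129.1   73.3] yaw -126.0 tilt [ 0. -1. -0.] f [-0.9 -3.5  0.2] f_tool [ 3.4 -0.2  1.3] op 0.0 j [-0.5   0.69  0.98  1.98 -0.75  0.88  0.26]
axis in tool [-16.9  -6.7  38. ]
```

Call:
{"op": "play_rows", "data": {"commands": [[[0,-0.002,0,-0.0008,0.05],[0,0,0,0,0]]]}}

```text
time_s: 19.25
position: [534.3, -127.0, 73.3]
orientation: [-0.809, 1.689, -1.689]
ft_force: [-1.3, -3.0, -0.5]
opening: -0.0
```

Call:
{"op": "play_rows", "data": {"commands": [[[0,-0.002,0,-0.0008,0.05],[0,0,0,0,0]]]}}

```text
time_s: 19.45
position: [535.0, -124.9, 73.3]
orientation: [-0.772, 1.722, -1.722]
ft_force: [-1.4, -3.9, -0.4]
opening: 0.2
```

Call:
{"op": "play_rows", "data": {"commands": [[[0,-0.002,0,-0.0008,0.05],[0,0,0,0,0]]]}}

```text
time_s: 19.65
position: [535.7, -122.8, 73.3]
orientation: [-0.735, 1.755, -1.755]
ft_force: [-1.4, -3.1, 0.8]
opening: -0.3
```

```bash
python3 - <<'E'
from h import *
rep("L")
E
```

```text
t 19.65 pos [ 535.7 -122.8   73.3] yaw -134.6 tilt [ 0. -1. -0.] f [-1.4 -3.1  0.8] f_tool [ 3.2 -0.8  1.2] op -0.3 j [-0.54  0.71  1.02  1.98 -0.79  0.91  0.13]
axis in tool [-16.6  -6.8  38.2]
```

Call:
{"op": "play_rows", "data": {"commands": [[[0,-0.002,0,-0.0008,0.05],[0,0,0,0,0]]]}}

```text
time_s: 19.85
position: [536.5, -120.8, 73.2]
orientation: [-0.697, 1.788, -1.788]
ft_force: [-2.6, -3.0, 0.4]
opening: -0.1
```

Call:
{"op": "play_rows", "data": {"commands": [[[0,-0.002,0,-0.0008,0.05],[0,0,0,0,0]]]}}

```text
time_s: 20.05
position: [537.4, -118.9, 73.2]
orientation: [-0.658, 1.82, -1.82]
ft_force: [-2.2, -2.3, 0.7]
opening: 0.1
```

Call:
{"op": "play_rows", "data": {"commands": [[[0,-0.0019,0,-0.0008,0.05],[0,0,0,0,0]]]}}

```text
time_s: 20.25
position: [538.4, -117.0, 73.2]
orientation: [-0.618, 1.852, -1.852]
ft_force: [-2.9, -2.7, 0.7]
opening: -0.1
```

```bash
python3 - <<'E'
from h import *
rep("L")
E
```

```text
t 20.25 pos [ 538.4 -117.    73.2] yaw -143.1 tilt [ 0. -1. -0.] f [-2.9 -2.7  0.7] f_tool [ 4.  -0.7  0.4] op -0.1 j [-0.56  0.74  1.06  1.98 -0.82  0.93 -0.  ]
axis in tool [-16.4  -6.8  38.3]
```

Call:
{"op": "play_rows", "data": {"commands": [[[0,-0.002,0,-0.0008,0.05],[0,0,0,0,0]]]}}

```text
time_s: 20.45
position: [539.5, -115.2, 73.2]
orientation: [-0.576, 1.884, -1.883]
ft_force: [-2.6, -2.4, 1.5]
opening: -0.3
```

Call:
{"op": "play_rows", "data": {"commands": [[[0,-0.002,0,-0.0008,0.05],[0,0,0,0,0]]]}}

```text
time_s: 20.65
position: [539.4, -114.4, 73.1]
orientation: [-0.535, 1.916, -1.917]
ft_force: [-6.5, -6.9, 1.9]
opening: 0.1
```

Call:
{"op": "play_rows", "data": {"commands": [[[0,-0.0019,0,-0.0008,0.05],[0,0,0,0,0]]]}}

```text
time_s: 20.85
position: [539.0, -113.9, 73.0]
orientation: [-0.493, 1.948, -1.95]
ft_force: [-12.7, -8.7, 4.8]
opening: 0.2
```

```bash
python3 - <<'E'
from h import *
rep("L")
E
```

```text
t 20.85 pos [ 539.  -113.9   73. ] yaw -151.9 tilt [ 0.005 -1.    -0.   ] f [-12.7  -8.7   4.8] f_tool [15.4 -4.8  1.7] op 0.2 j [-0.59  0.76  1.1   1.98 -0.85  0.96 -0.14]
axis in tool [-20.   -7.1  37.8]
```

At the stop; square the face up again and press to about 21 N.

Call:
{"op": "play_rows", "data": {"commands": [[[0,-0.001,0,0,-0.05],[0,-0.001,0,0,-0.03],[0,0,0,0,0]]]}}

```text
time_s: 21.15
position: [540.0, -114.3, 73.2]
orientation: [-0.564, 1.897, -1.901]
ft_force: [-14.2, -13.7, 3.6]
opening: -0.1
```

```bash
python3 - <<'E'
from h import *
rep("L")
E
```

```text
t 21.15 pos [ 540.  -114.3   73.2] yaw -147.2 tilt [ 0.006 -1.     0.   ] f [-14.2 -13.7   3.6] f_tool [19.4 -3.5  3.9] op -0.1 j [-0.58  0.75  1.08  1.97 -0.83  0.95 -0.07]
axis in tool [-16.2  -6.9  38.4]
```

Call:
{"op": "play_rows", "data": {"commands": [[[0,-0.0007,0,0,0],[0,0,0,0,0]]]}}

```text
time_s: 21.35
position: [540.1, -114.3, 73.1]
orientation: [-0.563, 1.898, -1.902]
ft_force: [-16.9, -14.5, 4.8]
opening: 0.2
```

Call:
{"op": "play_rows", "data": {"commands": [[[0,0.006,0,0,0],[0,0.008,0,0,0],[0,0.006,-0.01,0,0],[0,0,-0.03,0,0],[0,0,-0.045,0,0],[0,0,-0.045,0,0],[0,0,-0.03,0,0],[0,0.03,0,0,0]]]}}

```text
time_s: 22.15
position: [506.8, -136.5, 237.5]
orientation: [-0.555, 1.888, -1.894]
ft_force: [0.1, -0.4, -0.4]
opening: -0.0
```

Call:
{"op": "play_rows", "data": {"commands": [[[0,0.045,0,0,-0.05],[0,0.045,0,0,-0.05],[0,0.04,0,0,-0.05],[0,0,0,0.04,0],[0,0,0,0.04,0],[0,0,0,0.04,0],[0,0,0,0,0],[0,0,0,0,0]]]}}

```text
time_s: 22.95
position: [474.7, -302.9, 233.8]
orientation: [-0.679, 1.802, -1.803]
ft_force: [0.7, 0.8, -0.9]
opening: 0.2
```

```bash
python3 - <<'E'
from h import *
rep()
p=cams.read_camera("top"); cv2.imwrite("pics/t6.png",cv2.resize(p["color"][120:340,190:490,::-1],None,fx=2.6,fy=2.6))
p=cams.read_camera("scene"); cv2.imwrite("pics/s6.png",cv2.resize(p["color"][150:330,200:440,::-1],None,fx=3.2,fy=3.2))
E
```

```text
t 22.95 pos [ 474.7 -302.9  233.8] yaw -138.7 tilt [ 0.001 -1.     0.   ] f [ 0.7  0.8 -0.9] f_tool [-1.1  0.9 -0.2] op 0.2 j [-0.26  0.5   1.09  1.78 -0.48  1.16  0.13]
```

View pics/t6.png

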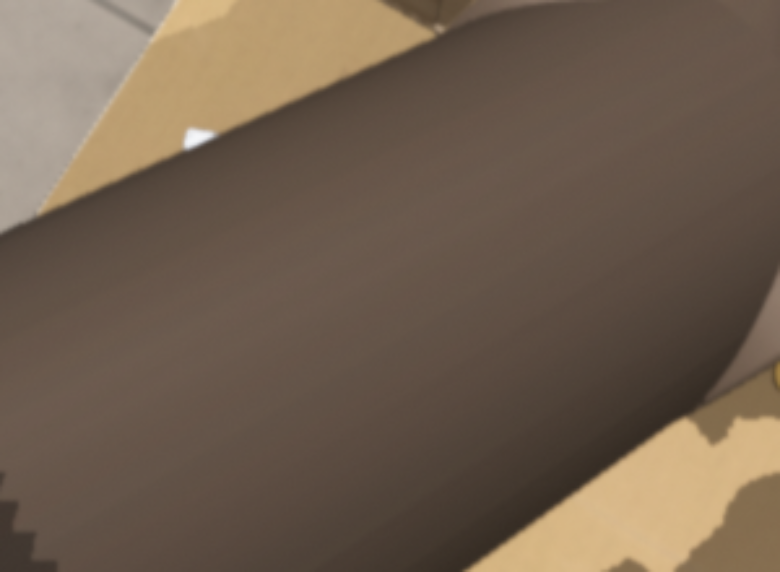

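View pics/s6.png

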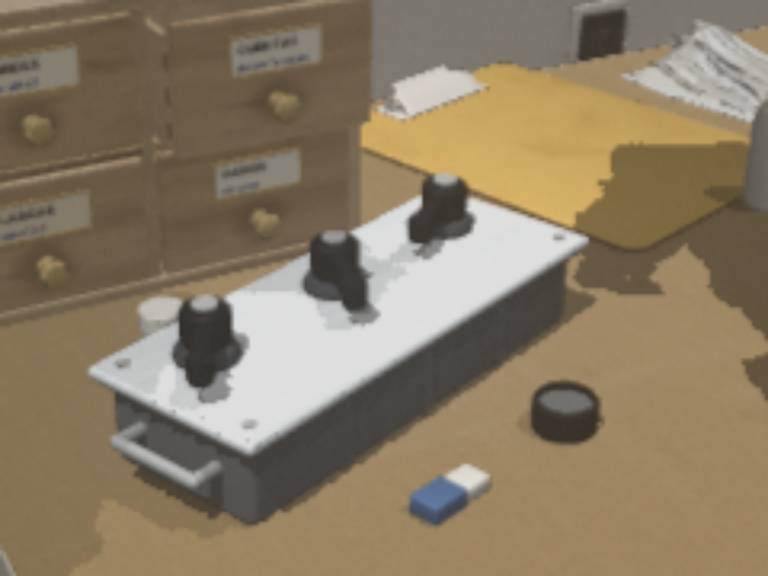

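```bash
python3 -c "
from h import *
rep(); print(env.job_done())"
```

```text
t 23.05 pos [ 474.5 -301.3  233.7] yaw -138.7 tilt [-0.001 -1.    -0.   ] f [-0.3  0.4 -0.5] f_tool [ 0.   0.5 -0.5] op -0.1 j [-0.26  0.49  1.09  1.78 -0.48  1.16  0.13]
the job is handed in; nothing more can be done
None
```

All three bolts are turned clockwise to their end stops, in the order middle, right, left, and the job is handed in at 23 s of the 72 s allowed. I pushed each lever with the closed fingertips, swinging round its axis until the force climbed and the lever stopped moving.

| Bolt | Final press, wrist force (N) | Estimated turn from zero (rad) |
|---|---|---|
| Middle | about 24 | 1.7 |
| Right | about 22 | 2.3 |
| Left | about 22 | 1.9 |

- **Range check:** the right bolt's 2.3 rad is slightly above the stated 2.2 rad limit. The estimate ignores the small unknown yaw of its collar, which could account for that. The force rise and the stalled lever both showed a real stop.
- **Forces:** the highest force in any reading was about 24 N. Readings come only at the end of each move call, so a brief peak in between would not show.
- **Final picture:** in the scene view all three levers are swung round to the left. The vial, loupe and eraser look to be where they started; I did not measure their positions.
- **Failed check:** the last top-camera picture was blocked by the arm, so the final lever angles were not confirmed from above.
- **Release:** the gripper is about 230 mm above the table, touching nothing, with a wrist force of about 0.7 N.

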